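# Prop up the tablet and show it the spare battery from the parts case

### The arm

A 6-joint arm with a two-finger parallel gripper is mounted at the origin on the work surface. World frame = base frame: x ahead of the robot, y to its left, z up, the work surface at z = 0. Lengths are in mm, angles in rad, forces in N, time in s.
With the tool pointing down it reaches from about 300 to 775 mm from the base axis. Payload 14.6 kg.
Tool frame: the origin (TCP) lies on the centre line of the jaws, within the pads' length; the fingertips stand 19 mm ahead of it and the grasp point (between the pads) is the TCP (bot.tip_reach is the distance from the TCP to the fingertips, in mm); y points along the fingers, x is the direction in which the jaws open and shut, and the axes are right-handed (so a half turn about y gives the same grasp; the last joint's range is limited). The gripper opens to 85 mm and grips with 20 to 120 N. Pads are 22 mm wide; open, the fingers measure 114 mm over their backs; the gripper's body (76 mm by 85 mm) begins 54 mm behind the grasp point. The pads swing forward as they close: fully open they stand 13 mm farther back than shut.
Start: joints at [-1.238, 0.3, 1.521, -0, 1.321, -0.067], TCP at [214.071, -506.619, 250.281] pointing down, gripper open.
Joint ranges: [-3.03, 3.03], [-0.79, 2.21], [0.23, 2.52], [-1.04, 4.18], [0, 3.07], [-2.55, 2.55]. Speed limits (rad/s): [2.22, 2.22, 2.57, 3.14, 3.14, 3.14].

### API

Orientations are given as a unit quaternion [w, x, y, z].
In Python, from rig import bot gives the robot as it stands. Calls block until the motion is done:
- bot.move_to(position, orientation): joint-space move of the TCP to a pose.
- bot.servo_line(position, attitude=None, speed=150, until_force=None): straight line of the TCP; attitude=None keeps the orientation; speed is the mean speed in mm/s. With until_force (N) it stops when the force on the tool has changed by that much, and returns True; else False.
- bot.move_joints(angles): joint-space move.
- bot.move_gripper(opening, grip_force=None): finger opening in mm; grip_force is the grip in N (None keeps the last); returns when the fingers have stopped.
- bot.dwell(seconds).
- bot.ik(position, orientation): joint angles nearest the present ones, or None.
- bot.read_state(): the state.
- bot.read_camera(name): name is "scene" or "top"; returns a dict with "image" (480x640x3 uint8, blue, green, red), "depth" (480x640 float32, mm along the optical axis (not along the pixel's ray), 0 where there is no reading), "fovy" (degrees; the focal length in pixels is half the picture's height over the tangent of half this angle, whatever the lens; pixels are square), "cx", "cy" (the principal point, pixels), "eye" and "attitude" of the camera in the world. Camera axes: x right, y down, z forward; pixel columns grow to the right and rows downward; lengths in mm; the calibration is good to about 2 mm. A picture is of the moment at which its call begins.
A pose or a line that the arm cannot do raises bot.MotionError and nothing moves.
- bot.finish_job(): hands the job in, once; it reports no verdict.
The state is a dict: "clock": time; "joint_positions": joint angles; "qvel": joint speeds; "effort": joint torques, N m; "ee_pos": TCP position; "tool_rot": TCP orientation; "ft_force": force on the tool from outside, world axes, zero at the start; "moment": the same for the moment, N m; "grip_width": finger opening in mm.
Only numpy, scipy, OpenCV 4.12 (cv2) and the standard library are available. Lean on these libraries where they do the work, as an engineer would, in place of code of your own. Each camera call takes 0.05 s, during which the arm holds its last target. There are 200 camera calls.

### The job

Take the tablet out of its charging rack and lean it, centred and with the screen facing out, on the sloping back of the tablet stand, and let go of it. Then lift the flap of the blue parts case by its orange tab until it stands upright or further back, draw out the yellow battery cartridge, and hold it up to the tablet's camera: upright, a broad side towards the screen, about 15 cm straight out from the middle of the screen at about the height of the tablet's top edge. Finish while still holding it there, with the flap left open and the tablet leaning; leave the blue cartridge and everything else on the table where they are.

Things in the scene. Friction and masses are not known exactly. Their poses are not given: they have to be found in the camera images.
- rack: black charging rack, fixed, 150 (x) x 75 (y), 45 high; one slot along its x axis, 13 wide (y), open at top and both ends, slot floor 8 above the table. Origin: centre of its underside, on the table (lengths in mm)
- tablet_center (a point): centre of the tablet: slab 200 (own x) x 10 (own y, thickness) x 125 (own z, height), about 0.32 kg; the screen is on its -y side, the back on its +y side. It starts upright on its long edge in the rack's slot, its axes parallel to the rack's; the top 88 mm stand free (lengths in mm)
- tablet_view (a point): point 150 in front of the middle of the tablet's screen, straight out from the screen; fixed to the tablet and moves with it (from the tablet's centre: 155 along its -y) (lengths in mm)
- tablet: the same tablet; origin: middle of its lower edge face, 62.5 below its centre, same axes (lengths in mm)
- stand: aluminium tablet stand, fixed, faces its own -y. Base plate 160 (x) x 120 (y), top 8 above the table. Back panel 140 wide, 73 along the slope, leaning 0.35 rad back from vertical (top towards +y): its front face meets the base's top at y = 0, z = 8. Orange front lip along x, 140 long, y = -26 to -20, top at z = 20; the tablet's lower edge goes between lip and back. Origin: on the table, under that meeting line, half-way along x (lengths in mm)
- case: blue parts case, fixed, open-topped under its flap, 150 (x) x 228 (y) x 72 high, walls and floor 6 thick. On its floor two white sockets at x = -10, y = +40 and y = -40, each a frame reaching 23 above the table that holds a cartridge upright with 2.5 mm play in y and 4 in x. Origin: centre of its underside (lengths in mm)
- flap (a joint): opening angle of the case's grey flap (rad): 0 shut, up to 1.9; starts 0 to 0.18. Stiff hinge: it stays at whatever angle it is left; about 2.5 N at the tab moves it
- flap_hinge (a point): point on the flap's hinge line, at the middle of the case's top rim on the case's +x side, 72.5 above the table; axes turn with the flap. The hinge line runs along y; opening lifts the -x edge up and over towards +x (lengths in mm)
- flap_tab (a point): centre of the round head of the orange tab that stands on the flap near its -x edge: 12 thick (y), 26 across, head centre 28 above the flap's upper face (flap 6 thick), head top 41 above it; in the flap's axes it lies 125 from the hinge along -x and 34 up. It can be pinched along y and pivots between the fingers as the flap swings. Axes turn with the flap (lengths in mm)
- cart_center (a point): centre of the yellow battery cartridge, 50 (own x) x 22 (own y, thickness; the two broad sides look along +-y) x 60 (own z, height), about 0.12 kg; starts upright in one of the case's two sockets, axes parallel to the case's, hidden until the flap is open (lengths in mm)
- cart: the same yellow cartridge; origin: centre of its underside, 30 below its centre (lengths in mm)
- blue_center (a point): centre of the blue cartridge, same size, upright in the other socket: to be left (lengths in mm)
- blue: the same blue cartridge; origin: centre of its underside (lengths in mm)
- wheels: two black tyres with yellow hubs stacked flat, 68 across, 57 high (mm); to be left alone. Origin: centre of its underside
- flask: clear pointed screwdriver-bit flask with orange foot, 61 across, 156 high (mm); to be left alone. Origin: centre of its underside
- board: green circuit board, 75 x 55, 20 high (mm); to be left alone. Origin: centre of its underside
- gearmotor: yellow gear motor lying flat, 95 x 22 x 19 (mm); to be left alone. Origin: centre of its underside
- phone: black phone lying flat, 150 x 72 x 9 (mm); to be left alone. Origin: centre of its underside
- mouse: black computer mouse, 100 x 60, 35 high (mm); to be left alone. Origin: centre of its underside
- chassis: drilled plywood plate lying flat, 150 x 80 x 6 (mm); to be left alone. Origin: centre of its underside
There are look-alikes about, which are no part of the job. What is shaped like the rack but turquoise is not meant.

How it is judged:
By the outcome, as a careful person would: the job done as asked, in the order asked, and still so for the second after the job is handed in, while the arm keeps its last pose, push and grip.
It also fails if it takes over 72 s, if anything falls off the work surface, if the arm or the gripper's body presses on something with over 40 N, if the wrist force passes 120 N, or if a joint passes its speed limit or range.

## Working session

There is one attempt and no reset: what is moved stays moved. The work goes in short steps, each a Python script; the robot and the scene stay as the last script left them, time stands still between calls to the robot, and variables do not carry over. Pictures are saved under pics/ and viewed, about 8 in all and at most 12, crops included, and the job is handed in when it is done.

```bash
ls; mkdir -p pics; cat > h.py <<'E'
import numpy as np, cv2
from scipy.spatial.transform import Rotation as R
from rig import bot
def cam(name,save=None):
    c=bot.read_camera(name); h=c["image"].shape[0]
    c["f"]=h/2/np.tan(np.radians(c["fovy"])/2)
    q=c["attitude"]; c["R"]=R.from_quat([q[1],q[2],q[3],q[0]]).as_matrix()
    v,u=np.mgrid[0:480,0:640]; d=c["depth"]
    P=np.stack([(u-c["cx"])/c["f"]*d,(v-c["cy"])/c["f"]*d,d],-1)
    c["P"]=P@c["R"].T+np.array(c["eye"]); c["P"][d==0]=np.nan
    if save: cv2.imwrite("pics/"+save,c["image"])
    np.savez("pics/%s.npz"%name,**{k:c[k] for k in("image","depth","P","R","eye","f","cx","cy")})
    return c
def ray(c,u,v,z):
    d=c["R"]@np.array([(u-c["cx"])/c["f"],(v-c["cy"])/c["f"],1]); e=np.array(c["eye"])
    return e+d*(z-e[2])/d[2]
def quat(M):
    q=R.from_matrix(M).as_quat(); return [q[3],q[0],q[1],q[2]]
def st():
    s=bot.read_state(); print({k:np.round(s[k],2) for k in("clock","ee_pos","ft_force","grip_width","joint_positions","tool_rot")})
E
python3 - <<'E'
from h import *
for n in("top","scene"):
    c=cam(n,n+"0.png"); print(n,c["eye"],c["fovy"],c["cx"],c["cy"],c["R"][:,2])
st()
E
```

```text
pics
top [ 385.28336624   15.7664967  1418.64650712] 45.95472374003459 317.7611377426244 242.8922918149348 [ 0.09652342  0.01406987 -0.99523126]
scene [1270.04266523  -81.49581243 1252.53280856] 46.72367102296389 314.26021712713157 237.98905296057106 [-0.54752005  0.09544327 -0.83133169]
{'clock': np.float64(0.1), 'ee_pos': array([ 214.02, -506.46,  249.78]), 'ft_force': array([-0.37,  0.49, -0.65]), 'grip_width': np.float64(85.15), 'joint_positions': array([-1.24,  0.3 ,  1.52, -0.  ,  1.32, -0.07]), 'tool_rot': array([ 0.59, -0.59,  0.39, -0.39])}
```

View pics/top0.png

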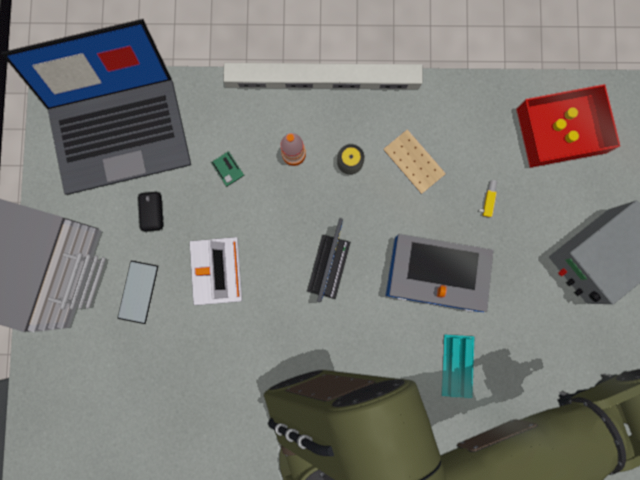

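View pics/scene0.png

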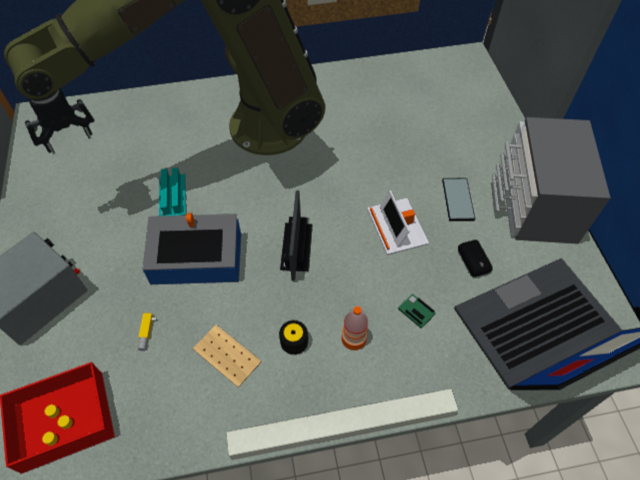

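Top view: x is up and y is left. The case (440,272) has its tab at (442,291), the rack with the tablet is at (330,265), and the stand (215,270) has its lip on the right. Next I'll fit these and zoom in on the screen side.

```bash
python3 - <<'E'
from h import *
T=np.load("pics/top.npz");S=np.load("pics/scene.npz")
a=cv2.resize(T["image"][210:330,180:350],None,fx=4,fy=4,interpolation=2)[:,:680]
b=cv2.resize(S["image"][180:290,140:440],None,fx=2.6,fy=2.6,interpolation=2)
cv2.imwrite("pics/z1.png",np.vstack([cv2.resize(a,(425,300)),np.zeros((4,425,3),np.uint8)]) if 0 else a)
cv2.imwrite("pics/z2.png",b)
def rect(m,P,name,z=None):
    p=P[m]; p=p[np.isfinite(p[:,0])]
    r=cv2.minAreaRect(p[:,:2].astype(np.float32)); print(name,len(p),np.round(r[0],1),np.round(r[1],1),round(r[2],2),"z",np.round(np.percentile(p[:,2],[5,50,95]),1))
    return p
for n,C in(("top",T),("scene",S)):
    I=C["image"].astype(int);P=C["P"];hsv=cv2.cvtColor(C["image"],cv2.COLOR_BGR2HSV)
    X,Y,Z=P[...,0],P[...,1],P[...,2]
    box=lambda x0,x1,y0,y1:(X>x0)&(X<x1)&(Y>y0)&(Y<y1)
    print(n)
    ora=(hsv[...,0]<16)&(hsv[...,1]>150)&(hsv[...,2]>120)
    k,l,s,c=cv2.connectedComponentsWithStats(ora.astype(np.uint8))
    for i in range(1,k):
        if s[i,4]>12: rect(l==i,P,"orange %s"%np.round(c[i]))
    rect(box(200,470,-420,-130)&(Z>62)&(Z<100)&~ora,P,"case flap")
    rect(box(200,480,-100,100)&(Z>60)&(Z<160),P,"tablet hi")
    rect(box(200,480,-100,100)&(Z>118)&(Z<160),P,"tablet top")
    rect(box(200,480,-100,100)&(Z>40)&(Z<50),P,"rack top")
    rect(box(200,480,150,400)&(Z>5)&(Z<12)&(hsv[...,1]<40)&(hsv[...,2]>170),P,"stand base")
    rect(box(200,480,150,400)&(Z>30)&(Z<100),P,"stand panel")
    rect(box(200,480,150,400)&(Z>66)&(Z<100),P,"stand panel top")
E
```

```text
top
orange [567. 127.] 3689 [ 818.3 -580.2] [158.9 204.1] 11.45 z [ 0.1  5.6 70.2]
orange [290. 137.] 41 [749.4 100.3] [15.  14.2] 68.8 z [151.  156.1 159.1]
orange [299. 161.] 16 [728.5  85.2] [ 5.9 32.9] 34.51 z [11.7 19.2 25.2]
orange [236. 269.] 66 [454.9 237.9] [131.7   3.4] 5.55 z [14.8 19.5 24.2]
orange [202. 271.] 91 [446.2 313.7] [16.  31.9] 5.98 z [46.3 52.2 57.3]
orange [562. 272.] 17 [ 455.5 -554.9] [ 8.5 12.5] 63.84 z [42.  47.1 49.7]
orange [442. 291.] 65 [ 405.5 -248.6] [12.  25.4] 82.78 z [123.7 133.8 138.9]
case flap 3871 [ 429.7 -253.5] [229.2 115.4] 81.1 z [82.1 91.7 98.1]
tablet hi 226 [428.2  17.9] [ 10.9 105.2] 75.79 z [117.6 131.9 137. ]
tablet top 214 [428.3  18.1] [ 10.5 105.2] 75.58 z [127.1 132.3 137.1]
rack top 487 [441.4  15. ] [49.  91.2] 75.95 z [40.9 44.9 48.7]
stand base 859 [426.2 289.3] [114.1 119.6] 5.43 z [ 5.4  8.2 11.2]
stand panel 649 [428.3 284.6] [95.8 69.9] 30.94 z [32.8 54.5 76.5]
stand panel top 187 [430.3 283.1] [98.2 15. ] 5.3 z [67.2 72.7 79. ]
scene
orange [379. 228.] 86 [454.6 238.4] [137.9   6. ] 5.52 z [11.8 17.3 22.8]
orange [408. 
[... 218 characters left out ...]
e [350. 335.] 29 [757.8  84.8] [52.  18.2] 32.02 z [38.5 63.  66.4]
orange [351. 342.] 29 [769.3  91. ] [52.2 16.3] 61.1 z [19.  25.  30.1]
orange [ 59. 415.] 4332 [ 816.9 -593.9] [171.7 230. ] 11.09 z [-0.2  4.5 69.7]
case flap 2916 [ 426.7 -252.5] [233.1 111.5] 83.33 z [82.8 90.9 97.6]
tablet hi 236 [335.1  31.3] [ 44.9 293.2] 73.23 z [ 72.7 130.5 155.2]
tablet top 174 [335.1  31.2] [ 44.8 293.2] 73.17 z [125.6 132.  155.8]
rack top 271 [432.2  17.8] [ 48.8 103.6] 76.08 z [40.7 44.3 48.2]
stand base 390 [427.7 289.6] [115.6 120.2] 5.19 z [ 5.6  8.1 11.3]
stand panel 533 [427.8 299.6] [100.8  68.6] 4.75 z [33.1 53.4 75.7]
stand panel top 139 [430.5 285.3] [97.6 13.2] 6.17 z [67.1 72.5 78.1]
```

View pics/z1.png

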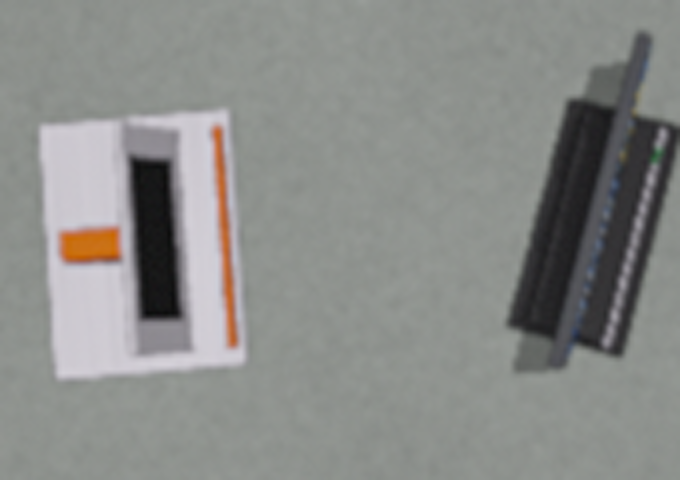

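View pics/z2.png

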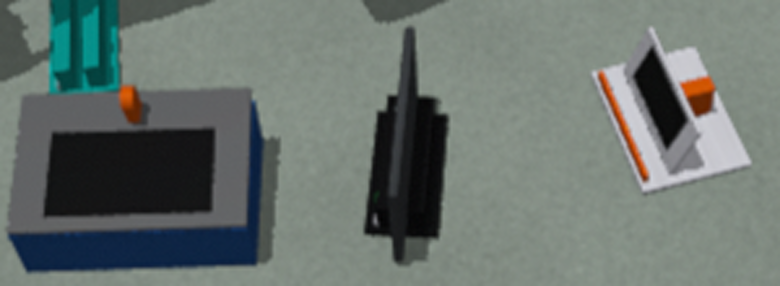

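Coloured icons show on the right (-y) face of the tablet, at about (330,260) in the top image, so the screen faces -y. The rack's yaw is about -14° and the stand's about +5.5°. My boxes cut off at x=480, so I'll refit with wider ones.

```bash
python3 - <<'E'
from h import *
T=np.load("pics/top.npz");S=np.load("pics/scene.npz")
def rect(m,P,name):
    k,l,s,c=cv2.connectedComponentsWithStats(m.astype(np.uint8)); i=1+np.argmax(s[1:,4])
    p=P[l==i]
    r=cv2.minAreaRect(p[:,:2].astype(np.float32)); print(name,len(p),np.round(c[i]),np.round(r[0],1),np.round(r[1],1),round(r[2],2),"z",np.round(np.percentile(p[:,2],[5,50,95]),1)); return p
for n,C in(("top",T),("scene",S)):
    P=C["P"];hsv=cv2.cvtColor(C["image"],cv2.COLOR_BGR2HSV)
    X,Y,Z=P[...,0],P[...,1],P[...,2]
    box=lambda x0,x1,y0,y1:(X>x0)&(X<x1)&(Y>y0)&(Y<y1)
    print(n)
    ora=(hsv[...,0]<16)&(hsv[...,1]>150)&(hsv[...,2]>120)
    p=rect(box(300,600,-420,-100)&(Z>62)&(Z<112)&~ora&(hsv[...,1]<90),P,"flap")
    c,*_=np.linalg.lstsq(np.c_[p,np.ones(len(p))][:,[0,1,3]],p[:,2],rcond=None); print("plane z=",np.round(c,4))
    rect(box(300,600,-420,-100)&(Z>10)&(Z<112),P,"case all")
    q=rect(box(310,600,-100,100)&(Z>122)&(Z<142),P,"tablet top"); 
    d=np.linalg.svd(q[:,:2]-q[:,:2].mean(0),full_matrices=False)[2][0]; print(q[:,:2].mean(0),np.degrees(np.arctan2(d[1],d[0])))
    rect(box(310,600,-100,100)&(Z>38)&(Z<51),P,"rack top")
    rect(box(300,600,150,400)&(Z>4)&(Z<13)&(hsv[...,1]<40)&(hsv[...,2]>170),P,"stand base")
    rect(box(300,600,150,400)&(Z>66)&(Z<90),P,"panel top")
    rect(box(300,600,200,260)&ora,P,"lip")
E
```

```text
top
flap 6074 [441. 272.] [ 448.9 -256.4] [229.3 154. ] 81.02 z [77.9 88.6 98. ]
plane z= [-1.134000e-01  1.860000e-02  1.440858e+02]
case all 6406 [440. 272.] [ 448.9 -255.9] [230.3 154.3] 81.05 z [71.8 88.1 98. ]
tablet top 394 [329. 259.] [473.9   6.4] [ 10.6 199.3] 75.69 z [127.4 132.1 137.1]
[473.0385218    6.69824674] 165.71416676549077
rack top 423 [334. 267.] [461.   -5.6] [ 18.6 139.3] 75.73 z [40.2 45.1 48.9]
stand base 1053 [217. 279.] [449.2 291.7] [160.2 119.4] 5.79 z [ 4.6  8.  11.9]
panel top 254 [212. 269.] [450.5 287. ] [139.2  12. ] 5.81 z [67.3 73.3 79. ]
lip 66 [236. 269.] [454.9 237.9] [131.7   3.4] 5.55 z [14.8 19.5 24.2]
scene
flap 4752 [190. 242.] [ 448.  -255.3] [229.4 156.7] 80.22 z [76.9 87.2 97. ]
plane z= [-1.290000e-01  2.180000e-02  1.512105e+02]
case all 6153 [192. 248.] [ 449.  -255.6] [229.8 157. ] 80.8 z [24.8 84.6 96.7]
tablet top 293 [294. 224.] [473.5   7.2] [ 10.8 199.1] 75.79 z [126.2 131.5 135.7]
[478.65348601   6.37095795] -14.334723329807641
rack top 320 [301. 239.] [464.   24.7] [ 20.3 145.6] 75.65 z [39.8 44.4 48.3]
stand base 685 [401. 233.] [450.  292.3] [160.  119.1] 5.45 z [ 4.7  8.1 11.9]
panel top 201 [399. 212.] [451.5 287.5] [139.7  13.2] 6.17 z [66.9 72.5 78.5]
lip 86 [379. 228.] [454.6 238.4] [137.9   6. ] 5.52 z [11.8 17.3 22.8]
```

```bash
cat >> h.py <<'E'
Rz=lambda a:R.from_euler('z',a).as_matrix(); Rx=lambda a:R.from_euler('x',a).as_matrix()
def tool(M,s): return M@np.array([[0,0,-s],[s,0,0],[0,-1,0]],float)  # jaws along M's y, fingers along -z
TC=np.array([473.6,6.8,70.5]); TY=np.radians(-14.3)
SO=np.array([452.4,261.1,0]); SY=np.radians(5.65); L=.35
GR=np.array([0,0,46.5])          # TCP in tablet (centre) frame
MS=Rz(SY)@Rx(-L)
n=np.array([0,-np.cos(L),np.sin(L)]); u=np.array([0,np.sin(L),np.cos(L)])
def place(gap,up): # tablet centre on stand
    return SO+Rz(SY)@(np.array([0,0,8])+u*(62.5+up)+n*(5+gap))
CY=np.radians(-9.1); CC=np.array([449,-255.7,0]); HG=CC+Rz(CY)@[75,0,72.5]
E
python3 - <<'E'
from h import *
for s in(1,-1):
    for nm,p,M in(("grasp",TC+GR,Rz(TY)),("lift",TC+GR+[0,0,110],Rz(TY)),("pre",place(3,60)+MS@GR,MS),("place",place(3,0)+MS@GR,MS)):
        print(s,nm,np.round(p,1),[None if q is None else np.round(q,2) for q in[bot.ik(p,quat(tool(M,s)))]])
    for th in(.117,.8,1.3,1.75):
        p=HG+Rz(CY)@np.array([-125*np.cos(th)+34*np.sin(th),0,125*np.sin(th)+34*np.cos(th)])
        print(s,th,np.round(p),[None if q is None else np.round(q,2) for q in[bot.ik(p,quat(tool(Rz(CY),s)))]])
    V=SO+Rz(SY)@(np.array([0,0,8])+u*62.5+n*165)
    for nm,p in (("cart",CC+Rz(CY)@[-10,40,52]),("view",V+[0,0,15])):
        M=Rz(CY if nm=="cart" else SY)
        print(s,nm,np.round(p),[None if q is None else np.round(q,2) for q in[bot.ik(p,quat(tool(M,s)))]])
E
```

```text
1 grasp [473.6   6.8 117. ] [array([-0.06,  0.3 ,  1.87, -0.  ,  0.98, -1.38])]
1 lift [473.6   6.8 227. ] [array([-0.06,  0.15,  1.76, -0.  ,  1.23, -1.38])]
1 pre [447.4 311.3 169.5] [array([ 0.66,  0.47,  1.51, -0.3 ,  1.36, -0.91])]
1 place [449.5 290.8 113.1] [array([ 0.63,  0.52,  1.59, -0.32,  1.23, -0.9 ])]
1 0.117 [ 404. -249.  121.] [array([-0.63,  0.29,  1.86, -0.  ,  0.99, -2.04])]
1 0.8 [ 461. -258.  186.] [array([-0.58,  0.31,  1.66, -0.  ,  1.17, -1.99])]
1 1.3 [ 522. -267.  202.] [array([-0.54,  0.42,  1.47, -0.  ,  1.25, -1.95])]
1 1.75 [ 578. -276.  189.] [array([-0.5 ,  0.55,  1.31, -0.  ,  1.28, -1.92])]
1 cart [ 445. -215.   52.] [array([-0.52,  0.45,  1.84, -0.  ,  0.85, -1.94])]
1 view [466. 128. 138.] [array([ 0.19,  0.28,  1.83,  0.  ,  1.03, -1.48])]
-1 grasp [473.6   6.8 117. ] [array([-0.06,  0.3 ,  1.87, -0.  ,  0.98,  1.76])]
-1 lift [473.6   6.8 227. ] [array([-0.06,  0.15,  1.76, -0.  ,  1.23,  1.76])]
-1 pre [447.4 311.3 169.5] [array([ 0.66,  0.47,  1.51, -0.3 ,  1.36,  2.23])]
-1 place [449.5 290.8 113.1] [array([ 0.63,  0.52,  1.59, -0.32,  1.23,  2.24])]
-1 0.117 [ 404. -249.  121.] [array([-0.63,  0.29,  1.86, -0.  ,  0.99,  1.1 ])]
-1 0.8 [ 461. -258.  186.] [array([-0.58,  0.31,  1.66,  0.  ,  1.17,  1.15])]
-1 1.3 [ 522. -267.  202.] [array([-0.54,  0.42,  1.47,  0.  ,  1.25,  1.19])]
-1 1.75 [ 578. -276.  189.] [array([-0.5 ,  0.55,  1.31,  0.  ,  1.28,  1.23])]
-1 cart [ 445. -215.   52.] [array([-0.52,  0.45,  1.84, -0.  ,  0.85,  1.21])]
-1 view [466. 128. 138.] [array([ 0.19,  0.28,  1.83, -0.  ,  1.03,  1.66])]
```

```bash
python3 - <<'E'
from h import *
q=quat(tool(Rz(TY),1))
bot.move_to(TC+GR+[0,0,90],q); bot.move_gripper(45,50)
bot.servo_line(TC+GR,speed=120); st()
bot.move_gripper(0,50); st()
bot.servo_line(TC+GR+[0,0,100],speed=100); st()
bot.move_to(place(3,70)+MS@GR,quat(tool(MS,1))); st()
a=cam("scene")["image"][60:300,240:500]; b=cam("top")["image"][150:390,150:410]
cv2.imwrite("pics/a1.png",cv2.resize(np.hstack([a,b]),None,fx=1.5,fy=1.5,interpolation=2))
E
```

```text
{'clock': np.float64(3.55), 'ee_pos': array([473.93,   6.8 , 117.62]), 'ft_force': array([-0.53,  0.3 ,  0.13]), 'grip_width': np.float64(44.76), 'joint_positions': array([-0.06,  0.3 ,  1.87,  0.  ,  0.98, -1.38]), 'tool_rot': array([-0.56,  0.56,  0.43, -0.43])}
{'clock': np.float64(3.96), 'ee_pos': array([473.9 ,   6.78, 117.57]), 'ft_force': array([-1.37, -0.61,  7.18]), 'grip_width': np.float64(9.11), 'joint_positions': array([-0.06,  0.3 ,  1.87, -0.  ,  0.98, -1.38]), 'tool_rot': array([-0.56,  0.56,  0.43, -0.43])}
{'clock': np.float64(5.11), 'ee_pos': array([473.34,   6.81, 216.35]), 'ft_force': array([-0.16,  0.2 , -2.99]), 'grip_width': np.float64(9.58), 'joint_positions': array([-0.06,  0.16,  1.77,  0.  ,  1.21, -1.38]), 'tool_rot': array([ 0.56, -0.56, -0.43,  0.43])}
{'clock': np.float64(6.3), 'ee_pos': array([447.61, 313.77, 178.99]), 'ft_force': array([ 0.38,  0.26, -2.99]), 'grip_width': np.float64(9.01), 'joint_positions': array([ 0.66,  0.46,  1.5 , -0.3 ,  1.38, -0.92]), 'tool_rot': array([ 0.38, -0.56, -0.43,  0.6 ])}
```

View pics/a1.png

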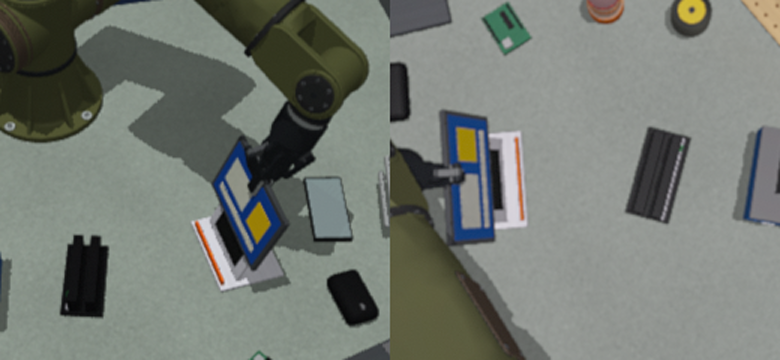

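The tablet is held level with its blue screen facing out towards the lip (scene crop (250,215), top crop (467,175)). I'll check the offset in the hand numerically, then lower it until contact.

```bash
python3 - <<'E'
from h import *
def tabfit(C,cen,lim=25):
    P=(C["P"]-cen)@MS; m=(abs(P[...,0])<130)&(abs(P[...,1]+5)<lim)&(P[...,2]<64+8)&(P[...,2]>-85)
    m=cv2.morphologyEx(m.astype(np.uint8),cv2.MORPH_OPEN,np.ones((2,2)))>0
    p=P[m]; k=p[:,2]<0
    print(len(p),"x",np.round(np.percentile(p[k,0],[0.5,99.5]),1),"y med",np.round(np.median(p[:,1]),1),"z",np.round(np.percentile(p[:,2],[.5,99.5]),1))
s=bot.read_state(); cen=np.array(s["ee_pos"])-MS@GR
for c in("top","scene"): tabfit(np.load("pics/%s.npz"%c),cen,12)
bot.servo_line(place(3,10)+MS@GR,speed=80)
hit=bot.servo_line(place(3,-8)+MS@GR,speed=20,until_force=5); print(hit); st()
s=bot.read_state(); d=Rz(SY).T@(np.array(s["ee_pos"])-SO); print("TCP in stand",d, "expected",Rz(SY).T@(place(3,0)+MS@GR-SO))
a=cam("scene"); b=cam("top")
for c in(a,b): tabfit(c,np.array(s["ee_pos"])-MS@GR,12)
E
```

```text
2663 x [-103.5   96.2] y med nan z [nan nan]
2211 x [-97.1  98.1] y med nan z [nan nan]
True
{'clock': np.float64(7.89), 'ee_pos': array([449.42, 290.73, 112.51]), 'ft_force': array([-1.86,  1.54,  5.15]), 'grip_width': np.float64(9.22), 'joint_positions': array([ 0.63,  0.52,  1.59, -0.32,  1.23, -0.9 ]), 'tool_rot': array([ 0.38, -0.56, -0.43,  0.6 ])}
TCP in stand [-5.18770968e-02  2.97773707e+01  1.12512927e+02] expected [-1.33226763e-14  2.98608793e+01  1.13134808e+02]
2503 x [-123.6  131.1] y med nan z [nan nan]
2914 x [-130.4  123.3] y med nan z [nan nan]
```

```bash
python3 - <<'E'
from h import *
p=np.array(bot.read_state()["ee_pos"])
print(bot.servo_line(p-Rz(SY)@n*3,speed=20,until_force=4)); st()
bot.move_gripper(35); st()
p=np.array(bot.read_state()["ee_pos"])
bot.servo_line(p+MS@[0,0,60],speed=100)
bot.move_to(np.array([400,60,300]),quat(tool(Rz(0),1)))
a=cam("scene"); b=cam("top")
cv2.imwrite("pics/a2.png",cv2.resize(np.hstack([a["image"][120:300,330:530],b["image"][190:370,130:330]]),None,fx=2,fy=2,interpolation=2))
for c in(a,b):
    P=(c["P"]-place(0,0))@MS; P=np.nan_to_num(P,nan=999)
    m=(abs(P[...,0])<125)&(abs(P[...,1]+5)<9)&(abs(P[...,2])<75)
    k,l,s,_=cv2.connectedComponentsWithStats(cv2.erode(m.astype(np.uint8),np.ones((2,2)))); i=1+np.argmax(s[1:,4]); p=P[l==i]
    hi=p[p[:,2]>0]
    A=np.linalg.lstsq(np.c_[p[:,[0,2]],np.ones(len(p))],p[:,1],rcond=None)[0]
    print(len(p),"x",np.percentile(hi[:,0],[.5,99.5]),"z",np.percentile(p[:,2],[.5,99.5]),"plane y=",A)
E
```

```text
True
{'clock': np.float64(8.2), 'ee_pos': array([449.48, 292.37, 112.27]), 'ft_force': array([ 0.35, -3.15,  6.62]), 'grip_width': np.float64(9.54), 'joint_positions': array([ 0.63,  0.52,  1.59, -0.32,  1.24, -0.9 ]), 'tool_rot': array([ 0.38, -0.56, -0.43,  0.6 ])}
{'clock': np.float64(8.57), 'ee_pos': array([449.07, 292.37, 111.63]), 'ft_force': array([-0.66, -0.23, -0.2 ]), 'grip_width': np.float64(35.04), 'joint_positions': array([ 0.63,  0.52,  1.59, -0.32,  1.23, -0.9 ]), 'tool_rot': array([ 0.38, -0.56, -0.43,  0.6 ])}
2142 x [-94.44620199  97.55015983] z [-71.49507879  63.2708375 ] plane y= [ 0.00352768  0.03111654 -3.40569773]
2579 x [-99.33149955  95.82921074] z [-72.18693826  63.75618508] plane y= [-3.10590154e-04  3.99197497e-02 -4.91218469e+00]
```

View pics/a2.png

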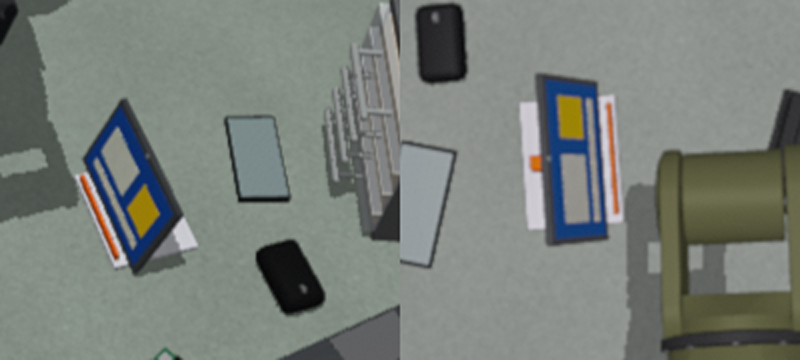

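The tablet leans on the stand, centred to about ±2 mm, screen outward. Next is the flap.

```bash
cat >> h.py <<'E'
def tab(th): return HG+Rz(CY)@np.array([-125*np.cos(th)+34*np.sin(th),0,125*np.sin(th)+34*np.cos(th)])
E
python3 - <<'E'
from h import *
q=quat(tool(Rz(CY),1)); p0=tab(.117)+[0,0,1]
bot.move_to(p0+[0,0,80],q); bot.move_gripper(45,35)
bot.servo_line(p0,speed=120); bot.move_gripper(0,35); st()
for th in np.arange(.25,1.78,.125):
    try: bot.servo_line(tab(th),speed=110)
    except bot.MotionError as e: print(th,e);break
    s=bot.read_state(); print(round(th,2),np.round(s["ft_force"],1),round(s["grip_width"],1),round(s["clock"],1))
    if np.linalg.norm(s["ft_force"])>25: break
a=cam("scene"); b=cam("top")
cv2.imwrite("pics/a3.png",cv2.resize(np.hstack([a["image"][130:330,90:290],b["image"][180:380,340:540]]),None,fx=2,fy=2,interpolation=2))
st()
E
```

```text
{'clock': np.float64(13.23), 'ee_pos': array([ 404.46, -249.32,  122.46]), 'ft_force': array([-2.2 , -7.19,  0.74]), 'grip_width': np.float64(11.14), 'joint_positions': array([-0.63,  0.29,  1.86, -0.  ,  0.99, -2.04]), 'tool_rot': array([-0.54,  0.54,  0.46, -0.46])}
0.25 [-6.2 -4.7  5.7] 11.5 13.5
0.38 [-6.1 -5.7  6.9] 11.6 13.8
0.5 [-4.8 -6.4  5.2] 11.4 14.1
0.62 [-3.6 -6.2  4.4] 11.6 14.4
0.75 [-1.7 -6.5  3.6] 11.0 14.7
0.88 [-2.3 -6.   2.5] 11.5 15.0
1.0 [-1.3 -5.2  1.3] 11.6 15.3
1.12 [-2.2 -5.9  1.5] 11.1 15.6
1.25 [-0.1 -5.   1.8] 11.6 15.9
1.38 [-0.9 -4.6  2.6] 11.5 16.2
1.5 [ 0.7 -5.9  2.7] 11.4 16.5
1.62 [ 0.5 -5.7  4.3] 11.7 16.8
1.75 [ 1.  -5.8  5.4] 11.2 17.1
{'clock': np.float64(17.23), 'ee_pos': array([ 578.51, -276.73,  189.78]), 'ft_force': array([ 0.55, -4.44,  3.31]), 'grip_width': np.float64(11.03), 'joint_positions': array([-0.5 ,  0.55,  1.31, -0.  ,  1.28, -1.92]), 'tool_rot': array([-0.54,  0.54,  0.46, -0.46])}
```

View pics/a3.png

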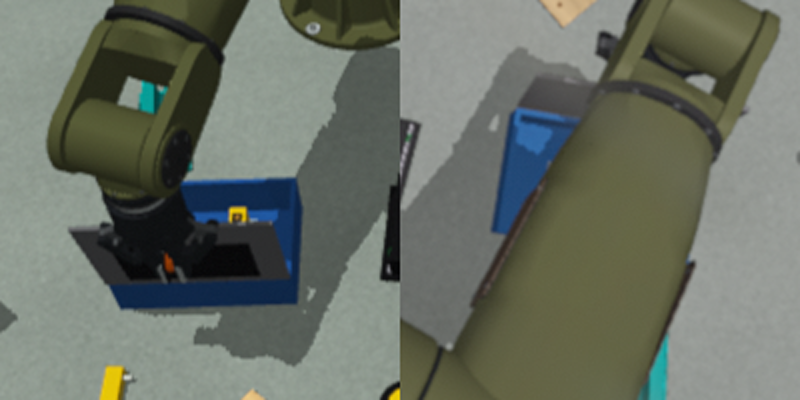

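The flap stands open past upright, and the yellow cartridge shows at the case's +y socket (scene crop (237,217)). I'll release, clear the view and measure the cartridge.

```bash
python3 - <<'E'
from h import *
bot.move_gripper(45); p=np.array(bot.read_state()["ee_pos"])
bot.servo_line(p+[0,0,110],speed=180)
bot.move_to(np.array([400,60,320]),quat(tool(Rz(0),1))); st()
a=cam("scene"); b=cam("top")
for nm,c in(("scene",a),("top",b)):
    P=np.nan_to_num(c["P"],nan=-999);hsv=cv2.cvtColor(c["image"],cv2.COLOR_BGR2HSV)
    Q=(P-CC)@Rz(CY)
    ins=(abs(Q[...,0])<69)&(abs(Q[...,1])<108)&(Q[...,2]>10)&(Q[...,2]<90)
    for col,m in(("yel",(hsv[...,0]>18)&(hsv[...,0]<36)&(hsv[...,1]>120)),("top66",(Q[...,2]>58)&(Q[...,2]<80))):
        k,l,s,cc=cv2.connectedComponentsWithStats((m&ins).astype(np.uint8))
        for i in range(1,k):
            if s[i,4]>25:
                p=Q[l==i]; t=p[p[:,2]>np.percentile(p[:,2],60)-0]
                r=cv2.minAreaRect(p[:,:2].astype(np.float32)); print(nm,col,s[i,4],np.round(cc[i]),"case xy",np.round(r[0],1),np.round(r[1],1),round(r[2]),"z",np.round(np.percentile(p[:,2],[5,50,95]),1))
cv2.imwrite("pics/a4.png",cv2.resize(np.hstack([a["image"][150:320,110:270],b["image"][200:370,370:530]]),None,fx=2.4,fy=2.4,interpolation=2))
E
```

```text
{'clock': np.float64(19.82), 'ee_pos': array([400.53,  59.55, 319.91]), 'ft_force': array([ 0.12, -0.88, -0.64]), 'grip_width': np.float64(45.02), 'joint_positions': array([ 0.06, -0.08,  1.78, -0.  ,  1.44, -1.51]), 'tool_rot': array([ 0.5, -0.5, -0.5,  0.5])}
scene yel 55 [209. 236.] case xy [-25.8  40.8] [23.  20.5] 1 z [59.7 65.4 69.5]
scene top66 60 [209. 236.] case xy [-25.8  40.7] [23.2 20.5] 3 z [60.5 65.4 69.4]
scene top66 63 [178. 237.] case xy [-25.  -38.8] [22.8 23.5] 85 z [61.4 64.9 69.7]
top yel 188 [421. 274.] case xy [-10.5  39.8] [47.7 22.4] 1 z [50.8 65.4 70.6]
top top66 201 [422. 274.] case xy [-9.4 39.8] [49.9 22.4] 1 z [61.  65.9 70.8]
top top66 205 [455. 279.] case xy [ -9.1 -40.1] [49.8 23.4] 0 z [61.  65.7 70.6]
```

View pics/a4.png

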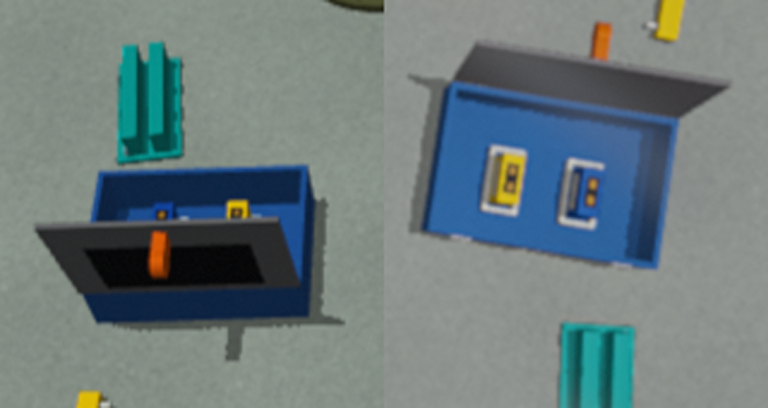

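The yellow cartridge is at case (-9.5, 39.9) with its top at z≈66, and the blue one is in the other socket. The flap stays open. Grasping now.

```bash
cat >> h.py <<'E'
V=place(0,0)+MS@[0,-155,0]
E
python3 - <<'E'
from h import *
q=quat(tool(Rz(CY),1)); p=CC+Rz(CY)@[-9.5,39.9,50]
bot.move_to(p+[0,0,150],q); bot.move_gripper(48,40)
print(bot.servo_line(p,speed=110,until_force=8)); st()
bot.move_gripper(0,40); st()
bot.servo_line(p+[0,0,180],speed=90); st()
print("V",V)
T=V+[0,0,14]
bot.move_to(T+[0,0,80],quat(tool(Rz(SY),1)))
bot.servo_line(T,speed=100); bot.dwell(.3); st()
a=cam("scene"); b=cam("top")
cv2.imwrite("pics/a5.png",a["image"]); cv2.imwrite("pics/a6.png",b["image"])
for nm,c in(("scene",a),("top",b)):
    P=np.nan_to_num(c["P"],nan=-999);hsv=cv2.cvtColor(c["image"],cv2.COLOR_BGR2HSV)
    Q=(P-V)@Rz(SY)
    m=(hsv[...,0]>18)&(hsv[...,0]<36)&(hsv[...,1]>110)&(abs(Q)<55).all(-1)
    p=Q[m]; print(nm,len(p),"rel V", np.round(np.percentile(p,[2,98],axis=0),1))
    # tablet
    P=(np.nan_to_num(c["P"],nan=9e3)-place(0,0))@MS
    m=(abs(P[...,0])<125)&(abs(P[...,1]+5)<9)&(P[...,2]>-45)&(P[...,2]<75)
    p=P[cv2.erode(m.astype(np.uint8),np.ones((2,2)))>0]
    if len(p)>50: print("tablet x",np.percentile(p[p[:,2]>0,0],[.5,99.5]),"ztop",np.percentile(p[:,2],99.5),"plane",np.round(np.linalg.lstsq(np.c_[p[:,[0,2]],np.ones(len(p))],p[:,1],rcond=None)[0],3))
E
```

```text
False
{'clock': np.float64(22.82), 'ee_pos': array([ 446.2 , -214.96,   50.55]), 'ft_force': array([-0.08, -0.55,  0.43]), 'grip_width': np.float64(48.02), 'joint_positions': array([-0.52,  0.45,  1.84, -0.  ,  0.85, -1.93]), 'tool_rot': array([-0.54,  0.54,  0.46, -0.46])}
{'clock': np.float64(23.16), 'ee_pos': array([ 446.12, -214.9 ,   50.42]), 'ft_force': array([-0.67,  0.16,  5.83]), 'grip_width': np.float64(21.91), 'joint_positions': array([-0.52,  0.45,  1.84,  0.  ,  0.85, -1.93]), 'tool_rot': array([-0.54,  0.54,  0.46, -0.46])}
{'clock': np.float64(25.31), 'ee_pos': array([ 445.83, -214.76,  229.64]), 'ft_force': array([-0.55,  0.42, -1.14]), 'grip_width': np.float64(21.34), 'joint_positions': array([-0.52,  0.2 ,  1.7 , -0.  ,  1.25, -1.93]), 'tool_rot': array([ 0.54, -0.54, -0.46,  0.46])}
V [465.08728145 132.85753973 121.57444375]
{'clock': np.float64(27.87), 'ee_pos': array([465.17, 132.89, 135.86]), 'ft_force': array([-0.12,  0.56, -1.3 ]), 'grip_width': np.float64(21.55), 'joint_positions': array([ 0.2 ,  0.29,  1.83,  0.  ,  1.03, -1.47]), 'tool_rot': array([-0.47,  
[... 157 characters left out ...]
.041 -3.718]Traceback (most recent call last):
  File "<stdin>", line 17, in <module>
    return _quantile_unchecked(
        a, q, axis, out, overwrite_input, method, keepdims, weights)
    return _ureduce(a,
                    func=_quantile_ureduce_func,
    ...<5 lines>...
                    overwrite_input=overwrite_input,
                    method=method)
    r = func(a, **kwargs)
    result = _quantile(arr,
                       quantiles=q,
    ...<2 lines>...
                       out=out,
                       weights=wgt)
    slices_having_nans = np.isnan(arr[-1, ...])
                                  ~~~^^^^^^^^^
IndexError: index -1 is out of bounds for axis 0 with size 0
```

View pics/a5.png

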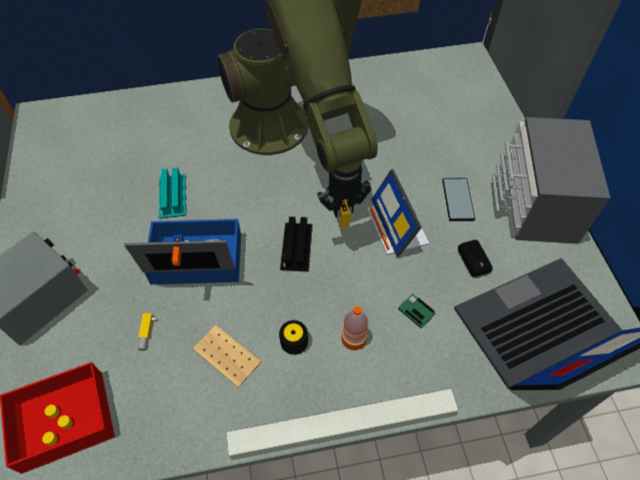

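The scene view shows the cartridge held upright at (345,215) in front of the leaning tablet (397,212). The flap is open at (180,255) and the blue cartridge is still in the case. I'll check the tablet plane once more without its top-edge points, and the cartridge's tilt, before handing in.

```bash
python3 - <<'E'
from h import *
c=cam("scene")
P=(np.nan_to_num(c["P"],nan=9e3)-place(0,0))@MS
m=(abs(P[...,0])<90)&(abs(P[...,1]+5)<15)&(P[...,2]>-45)&(P[...,2]<52)
p=P[m]; A=np.linalg.lstsq(np.c_[p[:,[0,2]],np.ones(len(p))],p[:,1],rcond=None)[0]; print("screen plane y=",np.round(A,3),len(p))
hsv=cv2.cvtColor(c["image"],cv2.COLOR_BGR2HSV); Q=(np.nan_to_num(c["P"],nan=9e3)-V)@Rz(SY)
m=(hsv[...,0]>18)&(hsv[...,0]<36)&(hsv[...,1]>110)&(abs(Q)<55).all(-1)&(Q[...,0]>12)
q=Q[m]; k=(abs(q[:,2])<25)
print("end face: x vs y,z",np.round(np.linalg.lstsq(np.c_[q[k][:,1:],np.ones(k.sum())],q[k][:,0],rcond=None)[0],2),k.sum(),"y-mid",np.round(np.percentile(q[k][:,1],[3,97]),1))
st()
E
```

```text
screen plane y= [ 1.000e-03  3.900e-02 -3.741e+00] 1468
end face: x vs y,z [ 0.15 -0.03 21.88] 112 y-mid [-10.5  10.5]
{'clock': np.float64(28.02), 'ee_pos': array([465.09, 132.91, 135.66]), 'ft_force': array([ 0.34,  0.67, -1.39]), 'grip_width': np.float64(21.47), 'joint_positions': array([ 0.2 ,  0.29,  1.83,  0.  ,  1.03, -1.47]), 'tool_rot': array([-0.47,  0.47,  0.52, -0.52])}
```

The screen plane leans about 0.03 rad further back than nominal, so I'll shift the hold point a few mm to match and hand in.

```bash
python3 - <<'E'
from h import *
bot.servo_line(V+[0,0,14]+Rz(SY)@[0,2.5,4],speed=40); bot.dwell(.5); st()
bot.finish_job()
E
```

```text
{'clock': np.float64(28.78), 'ee_pos': array([464.83, 135.33, 139.55]), 'ft_force': array([ 0.25, -0.29, -1.05]), 'grip_width': np.float64(21.76), 'joint_positions': array([ 0.21,  0.28,  1.82, -0.  ,  1.04, -1.46]), 'tool_rot': array([ 0.47, -0.47, -0.52,  0.52])}
the job is handed in; nothing more can be done
```

The job is handed in at 28.8 s with every step done in the order asked, and the arm is still holding the yellow cartridge up to the tablet.

- **Tablet:** it leans on the stand, screen outward, centred to about 2 mm, and I let go of it. Both cameras put its lean about 0.03–0.04 rad further back than the stand's 0.35 rad. I moved the hold point 2.5 mm towards the screen and 4 mm up to match.
- **Flap:** I swung it by its orange tab to about 1.75 rad (past upright). It was still open in the last picture.
- **Cartridge:** the camera showed it upright and within about 3 mm of the aim point before that last small shift. The grip width (21.8 mm) and wrist force afterwards showed it still held. A fit to its small end face suggested it might be turned by up to 0.15 rad. I put that down to noise and didn't check it another way.
- **Failed check:** the top camera gave no yellow pixels at the end, probably because the arm was in the way. The final cartridge position therefore rests on the scene camera and the arm's own pose.
- **Everything else:** the blue cartridge stayed in its socket and nothing else was seen to move. The wrist forces I read stayed under about 10 N.

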